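# Pad the bottle clamp and hold it open

### The arm

A 6-joint arm with a two-finger parallel gripper is mounted at the origin on the work surface. World frame = base frame: x ahead of the robot, y to its left, z up, the work surface at z = 0. Lengths are in mm, angles in degrees, forces in N, time in s.
With the tool pointing down it reaches from about 425 to 950 mm from the base axis. Payload 3.5 kg.
Tool frame: the origin (TCP) lies between the finger pads; the fingertips stand manip.tip_extent ahead of it and the grasp point (between the pads) is the TCP (manip.tip_extent is the distance from the TCP to the fingertips, in mm); z points along the fingers, y is the line along which they close (so a half turn about z gives the same grasp; the last joint's range is limited). The gripper opens to 85 mm and grips with 20 to 120 N. Pads are 22 mm wide; open, the fingers measure 114 mm over their backs; the gripper's body (76 mm by 85 mm) begins 54 mm behind the grasp point. The pads swing forward as they close: fully open they stand 13 mm farther back than shut.
Start: joints at [-85.829, 16.404, 90.338, -0, 73.258, -8.594], TCP at [149.174, -658.296, 250.325] pointing down, gripper open.
Joint ranges: [-158.93, 158.93], [-51.34, 127.21], [12.03, 142.37], [-87.48, 267.48], [13.55, 161.25], [-162.69, 162.69]. Speed limits (degrees/s): [159.86, 159.86, 180, 180, 180, 180].

### API

Orientations are given as [roll, pitch, yaw] about the fixed x, y, z axes, in that order (R = Rz(yaw) Ry(pitch) Rx(roll)).
In Python, from rig import manip, vision, job gives the robot as it stands.
- The arm moves only by the tool servo_tool, never from a script. Its argument "plan" is a list of rows, each a list of 3 entries, a list of its own where there are three numbers: the opening, from -1 (shut) to 1 (fully open), then the shift along the tool's x, y, z as a fraction of full scale, then the turn, a rotation vector about the tool's x, y, z as a fraction of full scale. A call has 1 to 10 rows; each row is the pose to reach, as a shift and turn from the pose commanded when the call began, along the tool's axes at that moment, turning the shorter way round; what a row does not reach only later rows make up. Full scale, the value 1, is 0.5 m for a shift and 360 degrees for a turn. A row lasts 1/10 s, in which the tool goes at most 50 mm and 8.59 degrees, less where a joint would pass 70% of its speed; a pose out of reach is approached as far as the arm can. A call with a number of a shift or a turn outside -1 to 1 is refused whole. A call with a gripper value outside its range is refused whole. The fingers move at their own pace and stop on an object; "newtons" is the grip in N (left out, the last holds). Time passes only in rows, so rows that repeat a pose let the fingers close. It gives the time, the measured TCP pose, the force, the opening and the grip force at its end, in the units of the state.
- manip.sense(): the state, without advancing time (a new reading comes with each control period).
- vision.capture(name): name is "side" or "top" or "wrist"; returns the picture (420x560x3 uint8, red, green, blue); there is no depth.
- vision.get_calibration(name): a dict with "mtx" (3x3 intrinsics, pixels), "eye" and "attitude" of the camera in the world. Camera axes: x right, y up, looking along -z (the intrinsics and any distortion apply to the point x, -y, -z); pixel columns grow to the right and rows downward; lengths in mm; the calibration is good to about 2 mm. A picture is of the moment at which its call begins: read the wrist's pose just before it. get_calibration takes no time and is no camera call; for the wrist camera it gives the pose at the moment of the call.
- job.close_job(): hands the job in; it is judged then, once.
The state is a dict: "time": time; "q": joint angles; "qd": joint speeds; "joint_torque": joint torques, N m; "tool_pos": TCP position; "tcp_rot": TCP orientation; "wrist_force": force on the tool from outside, world axes, zero at the start; "torque": the same for the moment, N m; "finger_gap": opening from 0.0 (shut) to 1.0 (fully open); "gripper_force": force on a finger pad.
Only numpy, scipy, OpenCV 4.12 (cv2) and the standard library are available. Lean on these libraries where they do the work, as an engineer would, in place of code of your own. Each camera call takes 0.05 s, during which the arm holds its last target. There are 200 camera calls.

### The job

Get the bottle clamp ready for the next bottle: first hang the arched rubber saddle pad over the middle of the clamp's steel rest bar, one leg on each side, and let go of it. Then take the clamp's spring-loaded grip, pull it out until the slide's pointer is level with the marker clip beside the scale, and keep holding it there: the job finishes with the gripper still holding the grip at the mark. Leave the other things on the table where they are.

Things in the scene. Friction and masses are not known exactly. Their poses are not given: they have to be found in the camera images.
- clamp: the bottle clamp, fixed to the table: an aluminium bed 320 x 190 x 12 mm. Origin on the table surface (bed underside), x runs along the bed from the grip end to the bar end (bed spans x -190 to +130 mm, y -95 to +95 mm), z up. Its slide is pulled towards -x.
- bar_mid (a point): middle of the axis of the steel rest bar, which lies along the clamp's y, 75 mm to +x of the clamp's origin, axis 120 mm above the table. The bar is 16 mm thick; its two posts, 20 mm wide in x, leave it clear from y -72 to +72 mm. Same axes as the clamp.
- slide (a joint): travel of the spring slide in m: 0 closed, grows as the grip is pulled towards the clamp's -x, stop at 0.085. The spring pulls it shut: about 5 N at 0 and 12 N at 0.065; let go, it runs back to 0. The slide carries the grip, the pointer and an upright jaw (closed: from the clamp's x -8 to +19 mm, top 95 mm above the table) that faces the bar.
- grip: the slide's grip: an upright black plate 14 mm thick along the clamp's x, 60 mm wide along y, 60 mm high. Origin in the middle of its underside, 26 mm above the table, top 86 mm above the table; 80 mm to -x of the clamp's origin when closed; axes as the clamp. Around it only a 34 mm wide runner lies below it, top 29 mm above the table. Straddle it from above with one finger on its -x face and one on its +x face.
- pointer (a point): tip of the slide's small steel pointer (4 mm thick in x), at the clamp's x -20, y -45 mm, 30 mm above the table when closed; moves with the slide.
- clip: the mark: a small dark steel clip (16 x 18 mm, with an upright blade 4 mm thick, 28 mm high) fixed beside the white scale on the bed. Origin under the middle of the blade, on the bed, 12 mm above the table; axes as the clamp. It stands 40 to 65 mm to -x of the closed pointer; the slide is at the mark when pointer and clip have the same x in the clamp's axes.
- pad: the saddle pad: a stiff black rubber arch, 38 mm thick in x, 60 mm wide in y, 58 mm high, open below and at its y ends; two legs 6 mm thick with a 26 mm gap between them, 50 mm deep, under an 8 mm top. Starts standing on its legs on the table. Origin in the middle between the feet of the legs, z up; about 0.16 kg (0.11 to 0.22).
- arch (a point): middle of the underside of the pad's top, 50 mm above the pad's origin; it rests on the bar (8 mm above the bar's axis) when the pad hangs there.
- block: bystander: a solid rubber block 40 x 60 x 50 mm, no arch in it; origin at its underside
- jar: bystander: a small amber glass jar with a metal lid, 60 mm across, 75 mm high; origin at its underside
- bottle: bystander: a dark wine bottle with a blue wax top, 78 mm across, 297 mm high, standing alone; origin at its underside
- roll: bystander: a cardboard ring 96 mm across, 45 mm high; origin at its underside
- spoon: bystander: a stirring spoon lying flat on the table
There are look-alikes about, which are no part of the job. What is shaped like the pad but pink or red is not meant.

How it is judged (in metres and radians):
On the way, in this order (a step that is already met when the one before it is completed fails the run):
1. the pad hangs over the middle of the bar, let go, with the clamp still closed (x of arch in the frame of bar_mid between -0.012 and 0.012 m and y of arch in the frame of bar_mid between -0.02 and 0.02 m and z of arch in the frame of bar_mid between 0.004 and 0.013 m and angle between pad's own z axis and vertical below 0.3 rad and angle between the y axis of pad and the y axis of clamp, either way round below 0.4 rad and contact force between pad and the fingers below 0.1 N and contact force between pad and the arm below 0.1 N and linear speed of pad below 0.02 m/s and value of joint slide below 0.01 m), for 0.3 s.
2. the gripper holds the slide with its pointer at the clip (x of pointer in the frame of clip between -0.005 and 0.005 m and contact force between the fingers and grip above 2 N), for 0.3 s.
At the end, for the whole second after the job is handed in: The pad hangs on the bar untouched and at rest, one leg each side, within 20 mm of the bar's middle, upright within 0.3 rad, its width along the bar within 0.4 rad; the fingers bear on the grip with over 2 N; the pointer rests within 5 mm of the clip along the slide (all of step 2 and x of arch in the frame of bar_mid between -0.012 and 0.012 m and y of arch in the frame of bar_mid between -0.02 and 0.02 m and z of arch in the frame of bar_mid between 0.004 and 0.013 m and angle between pad's own z axis and vertical below 0.3 rad and angle between the y axis of pad and the y axis of clamp, either way round below 0.4 rad and contact force between pad and the fingers below 0.1 N and contact force between pad and the arm below 0.1 N and linear speed of pad below 0.02 m/s and velocity of joint slide between -0.01 and 0.01 m/s); the arm keeps its last pose, push and grip.
It fails at once if one of the other things on the table was pushed away or knocked over (distance of any of block, jar, bottle, roll, spoon from where it was at the start of the episode above 0.04 m or angle between any of block, jar, bottle, roll's own z axis and vertical above 0.5 rad).
It also fails if it takes over 58 s, if anything falls off the work surface, if the arm or the gripper's body presses on something with over 40 N, if the wrist force passes 120 N, or if a joint passes its speed limit or range.

## Working session

There is one attempt and no reset: what is moved stays moved. The work goes in short steps, Python scripts to look and compute and a tool call to move; the robot and the scene stay as the last step left them, time stands still between calls to the robot, and variables do not carry over. Pictures are saved under pics/ and viewed, at most 10 in all, crops included, and the job is handed in when it is done.

Besides the shell and the picture viewer there is one more tool, called after "Emit:" as name(argument=value, ...), one argument or row to a line, values as JSON. servo_tool: Moves the arm, as the interface text tells. Shift numbers are shares of 0.5 m and turn numbers shares of 360 degrees, none past 1 either way. Its arguments: {"type":"object","properties":{"plan":{"type":"array","items":{"type":"array"}},"newtons":{"type":"number"}},"required":["plan"]}

```bash
mkdir -p pics; ls; python3 - <<'E'
from rig import manip, vision, job
import cv2
s=manip.sense();print(s, manip.tip_extent)
for n in ("side","top"):
    im=vision.capture(n); cv2.imwrite(f"pics/{n}0.png",im[:,:,::-1])
    print(n,vision.get_calibration(n))
E
```

```text
pics
{'time': 0.0, 'q': array([-8.58282367e+01,  1.64542001e+01,  9.04245604e+01, -1.11480775e-03,
        7.32565578e+01, -8.59338921e+00]), 'qd': array([ 0.03102672, -0.0545929 ,  0.05260987,  0.01023896, -0.03768913,
        0.00369463]), 'joint_torque': array([-1.51256780e-03, -4.05988848e+01, -2.92626446e+01, -2.44339353e-04,
        5.88604657e-03,  5.51477839e-06]), 'tool_pos': array([ 149.13526112, -657.68506262,  248.9217107 ]), 'tcp_rot': array([-1.79866041e+02, -1.91646064e-02,  1.27654526e+01]), 'wrist_force': array([ 0.09058016, -0.82747071,  0.45871225]), 'torque': array([ 0.02964398,  0.01388153, -0.04576957]), 'gripper_force': 0.0, 'finger_gap': 1.0013130623742894} 19.0
side {'mtx': array([[488.40285015,   0.        , 278.48813296],
       [  0.        , 488.40285015, 210.13309684],
       [  0.        ,   0.        ,   1.        ]]), 'eye': array([465.40978191, 773.13711908, 931.23647307]), 'attitude': array([  43.49293128,    0.69706812, -175.14245274])}
top {'mtx': array([[467.28492805,   0.        , 285.16873112],
       [  0.        , 467.28492805, 208.02944296],
       [  0.        ,   0.        ,   1.        ]]), 'eye': array([ 243.05157681,  -41.8695769 , 1496.09350756]), 'attitude': array([ 12.25845207,  -0.18040016, -92.41125176])}
```

View pics/top0.png

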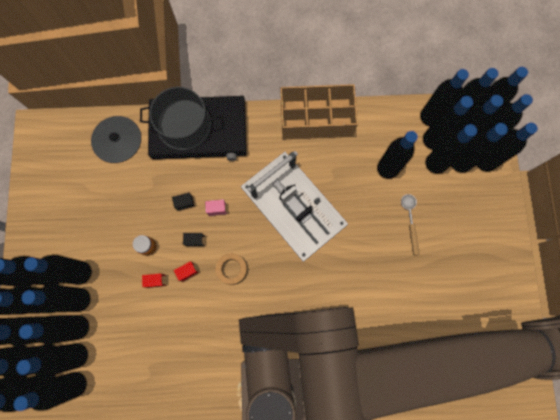

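View pics/side0.png

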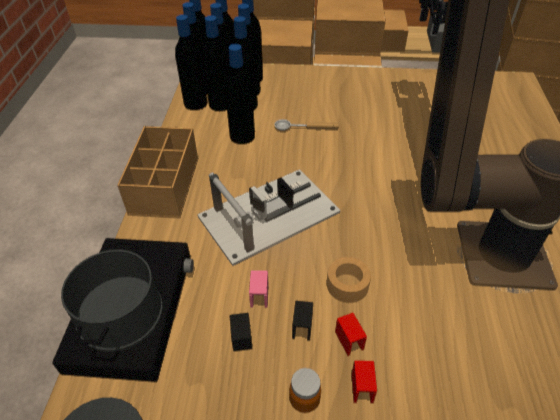

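Candidates for the pad, as side-view pixels:
- black at (303,318), showing an arch opening
- black at (241,331), probably the solid block
- pink at (259,287)
- red at (350,333) and (365,380)

I'll check the two black ones in a close crop.

```bash
python3 - <<'E'
import cv2,numpy as np
s=cv2.imread("pics/side0.png");t=cv2.imread("pics/top0.png")
a=cv2.resize(s[290:360,215:335],None,fx=5,fy=5,interpolation=cv2.INTER_CUBIC)
a=np.clip(a.astype(float)*1.8+15,0,255).astype('uint8')
cv2.imwrite("pics/c1.png",a)
b=cv2.resize(t[145:265,165:355],None,fx=4.2,fy=4.2,interpolation=cv2.INTER_CUBIC)
b=cv2.convertScaleAbs(b,alpha=1.3,beta=15);cv2.imwrite("pics/c2.png",b);print(b.shape)
E
```

```text
(504, 798, 3)
```

View pics/c1.png

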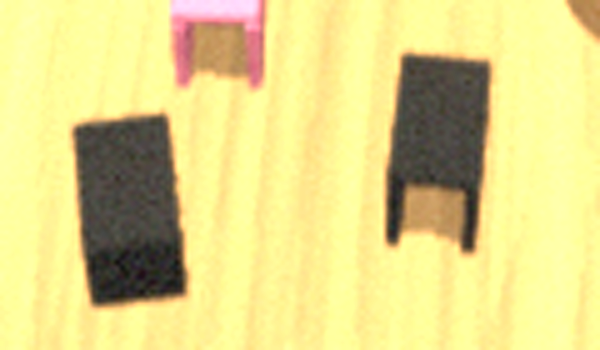

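View pics/c2.png

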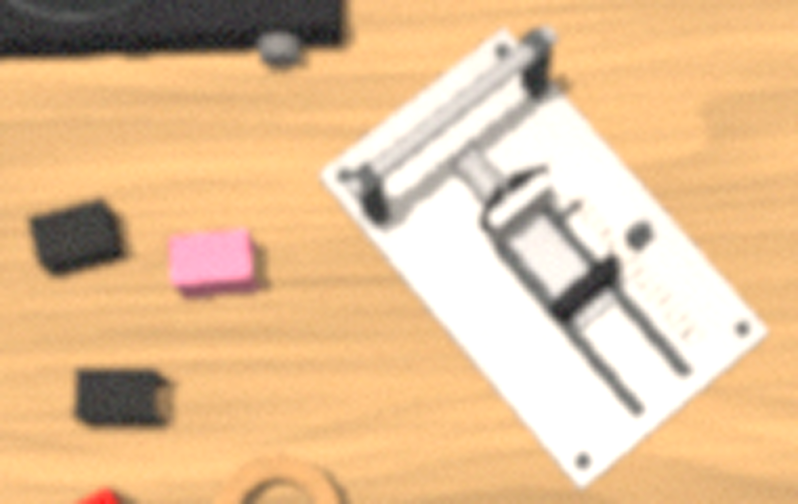

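The pad is the black arch at side (303,318) and top (193,239). The solid black one at side (241,331) is the block. Clamp corners, clip and bar are readable in the top crop.

```bash
cat > h.py <<'E'
import numpy as np, cv2
from scipy.spatial.transform import Rotation as R
from rig import manip, vision, job
def ray(c,px):
    d=np.linalg.inv(c["mtx"])@np.array([px[0],px[1],1.]); d=d*[1,-1,-1]
    return R.from_euler("xyz",c["attitude"],degrees=True).as_matrix()@d
def at(c,px,z):
    d=ray(c,px);e=np.array(c["eye"]);return (e+d*(z-e[2])/d[2])
def proj(c,p):
    M=R.from_euler("xyz",c["attitude"],degrees=True).as_matrix()
    v=M.T@(np.array(p,float)-c["eye"])*[1,-1,-1];v=c["mtx"]@v;return v[:2]/v[2]
E
python3 - <<'E'
from h import *
T=vision.get_calibration("top");S=vision.get_calibration("side")
t=lambda u,v:(165+u/4.2,145+v/4.2)
s=lambda u,v:(215+u/5,290+v/5)
C=np.array([at(T,t(*p),12) for p in [(505,30),(325,172),(580,487),(768,328)]]);print(C.round(1))
# order: bar end(-y?), bar end(+y), grip end +y, grip end -y
ax=(C[0]+C[1]-C[2]-C[3]);ay=(C[1]+C[2]-C[0]-C[3]);print([np.linalg.norm(ax)/2,np.linalg.norm(ay)/2])
y1=np.degrees(np.arctan2(ax[1],ax[0]));y2=np.degrees(np.arctan2(-ay[0],ay[1]));print("yaw",y1,y2)
m=C.mean(0);yaw=np.radians((320*y1+190*y2)/510);c,n=np.cos(yaw),np.sin(yaw)
o=m[:2]+30*np.array([c,n]);print("origin",o)
loc=lambda p:np.array([[c,n],[-n,c]])@(p[:2]-o)
for nm,p,z in [("clip",(640,232),40),("pointer",(580,203),30),("gripL",(563,310),86),("gripR",(612,270),86),("barL",(355,170),120),("barR",(540,42),120)]:
    w=at(T,t(*p),z);print(nm,w.round(1),loc(w).round(1))
P=np.array([at(S,s(*p),58) for p in [(403,55),(490,62),(475,187),(390,180)]]);print(P.round(1),P.mean(0))
print(np.linalg.norm(P[0]-P[1]),np.linalg.norm(P[0]-P[3]),"pad y dir",np.degrees(np.arctan2(*(P[3]+P[2]-P[0]-P[1])[[1,0]])))
w=at(T,t(118,398),58);print("padtop approx",w)
for nm,z,px in[("block",50,(183,201)),("jar",75,(143,245)),("roll",45,(232,269)),("red",58,(186,271)),("pink",58,(215,207))]:print(nm,at(T,px,z).round())
E
```

```text
[[ 755.7  -68.4   12. ]
 [ 644.9   77.1   12. ]
 [ 391.  -109.7   12. ]
 [ 506.9 -260.3   12. ]]
[np.float64(314.6921651062814), np.float64(186.417002375864)]
yaw 36.99242493815954 37.436896067334224
origin [598.54847131 -72.17808499]
clip [ 580.2 -163.9   40. ] [-70. -62.]
pointer [ 607.3 -119.8   30. ] [-21.8 -43.3]
gripL [ 513.3 -100.4   86. ] [-84.9  29. ]
gripR [ 541.7 -137.8   86. ] [-84.9 -18. ]
barL [616.3  46.7 120. ] [86. 84.]
barR [708.1 -91.8 120. ] [ 75.4 -81.8]
[[488.2 207.2  58. ]
 [451.8 207.8  58. ]
 [455.7 266.9  58. ]
 [489.8 266.4  58. ]] [471.37422527 237.08075339  58.        ]
36.42334228358958 59.228476944548994 pad y dir 87.33343019406395
padtop approx [466.23860972 230.0335628   58.        ]
block [593. 264.  50.]
jar [454. 380.  75.]
roll [372. 113.  45.]
red [371. 252.  58.]
pink [568. 161.  58.]
```

```bash
cat >> h.py <<'E'
def go(x,y,z,yaw,frm=None):
    "row shift fractions and z turn from measured pose (tool kept pointing down)"
    s=manip.sense();M=R.from_euler("xyz",s["tcp_rot"],degrees=True)
    if frm is not None: p,M=np.array(frm[:3]),R.from_euler("xyz",[180,0,frm[3]],degrees=True)
    else: p=s["tool_pos"]
    T=R.from_euler("xyz",[180,0,yaw],degrees=True)
    print("shift",(M.inv().apply(np.array([x,y,z])-p)/500).round(4),"turn",((M.inv()*T).as_rotvec(degrees=True)/360).round(4))
E
python3 -c "
from h import *
go(430,-330,249,87.3)
go(471,237,200,87.3,(430,-330,249,87.3))
T=vision.get_calibration('top');print(at(T,(408,138),297))"
```

```text
shift [ 0.6927 -0.5152  0.0015] turn [-0.0003 -0.0003 -0.207 ]
shift [1.1366 0.0285 0.098 ] turn [0. 0. 0.]
[ 683.90396825 -398.20966732  297.        ]
```

Emit:
servo_tool(
  plan=[
    [1, [0.693, -0.515, 0], [0, 0, -0.207]],
    [1, [0.693, -0.515, 0], [0, 0, -0.207]],
    [1, [0.693, -0.515, 0], [0, 0, -0.207]],
    [1, [0.693, -0.515, 0], [0, 0, -0.207]],
    [1, [0.693, -0.515, 0], [0, 0, -0.207]],
    [1, [0.693, -0.515, 0], [0, 0, -0.207]],
    [1, [0.693, -0.515, 0], [0, 0, -0.207]],
    [1, [0.693, -0.515, 0], [0, 0, -0.207]],
    [1, [0.693, -0.515, 0], [0, 0, -0.207]],
    [1, [0.693, -0.515, 0], [0, 0, -0.207]],
  ],
)

```text
time: 1.1
tool_pos: [432.0, -327.3, 249.9]
tcp_rot: [-180.0, -0.1, 87.6]
wrist_force: [-0.9, -0.1, -0.3]
finger_gap: 1.003
gripper_force: 0.0
```

Emit:
servo_tool(
  plan=[
    [1, [0.66, -0.14, 0], [0, 0, 0]],
    [1, [0.66, -0.14, 0], [0, 0, 0]],
    [1, [0.66, -0.14, 0], [0, 0, 0]],
    [1, [0.66, -0.14, 0], [0, 0, 0]],
    [1, [0.66, -0.14, 0], [0, 0, 0]],
    [1, [0.66, -0.14, 0], [0, 0, 0]],
    [1, [0.66, -0.14, 0], [0, 0, 0]],
    [1, [0.66, -0.14, 0], [0, 0, 0]],
  ],
)

```text
time: 1.9
tool_pos: [374.7, 5.1, 249.9]
tcp_rot: [-180.0, -0.0, 87.5]
wrist_force: [-0.1, 0.2, -0.0]
finger_gap: 0.997
gripper_force: 0.0
```

Emit:
servo_tool(
  plan=[
    [0.45, [0.472, 0.172, 0.1], [0, 0, 0]],
    [0.45, [0.472, 0.172, 0.1], [0, 0, 0]],
    [0.45, [0.472, 0.172, 0.1], [0, 0, 0]],
    [0.45, [0.472, 0.172, 0.1], [0, 0, 0]],
    [0.45, [0.472, 0.172, 0.1], [0, 0, 0]],
    [0.45, [0.472, 0.172, 0.1], [0, 0, 0]],
    [0.45, [0.472, 0.172, 0.1], [0, 0, 0]],
    [0.45, [0.472, 0.172, 0.1], [0, 0, 0]],
  ],
)

```text
time: 2.7
tool_pos: [473.3, 232.5, 200.2]
tcp_rot: [-180.0, 0.1, 87.2]
wrist_force: [0.4, -1.5, 0.4]
finger_gap: 0.724
gripper_force: 0.0
```

```bash
python3 - <<'E'
from h import *
s=manip.sense();print(s["tool_pos"],s["tcp_rot"],s["finger_gap"])
c=vision.get_calibration("wrist");print(c)
im=vision.capture("wrist");cv2.imwrite("pics/w1.png",cv2.convertScaleAbs(im[:,:,::-1],alpha=1.3,beta=15))
for x,y in[(-19,-30),(19,-30),(19,30),(-19,30)]:print(proj(c,(471+x,237+y,58)).round(1))
E
```

```text
[473.25430838 232.52680104 200.15788263] [-1.79973472e+02  5.15297791e-02  8.71928768e+01] 0.7241695738363332
{'mtx': array([[301.07078864,   0.        , 281.93727734],
       [  0.        , 301.07078864, 200.87997566],
       [  0.        ,   0.        ,   1.        ]]), 'eye': array([475.5866676 , 299.28927812, 324.19526949]), 'attitude': array([-15.60809253,   0.0464555 ,  -2.75374544])}
[261.7 220.4]
[302.3 218.6]
[300.3 154. ]
[257.2 156.1]
```

View pics/w1.png

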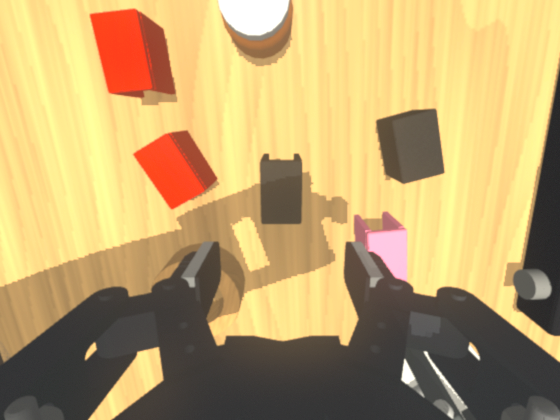

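The wrist view shows the pad, with arch legs visible at its far end. Its top face runs from about (261,224) to (302,162). The fingers straddle its column line.

```bash
python3 - <<'E'
from h import *
c=vision.get_calibration("wrist")
P=np.array([at(c,p,58) for p in[(261,223.5),(301.5,223.5),(302.5,162),(261,162)]]);print(P.round(1),P.mean(0))
d=P[2]+P[3]-P[0]-P[1];a=np.degrees(np.arctan2(d[1],d[0]));print(a)
go(P.mean(0)[0],P.mean(0)[1],44,a)
E
```

```text
[[451.2 203.8  58. ]
 [489.2 201.9  58. ]
 [491.8 259.7  58. ]
 [455.1 261.5  58. ]] [471.81114412 231.72043871  58.        ]
86.74229208467125
shift [-0.0013 -0.0029  0.3132] turn [0.     0.0001 0.0012]
```

Emit:
servo_tool(
  plan=[
    [0.45, [0.002, -0.003, 0.08], [0, 0, 0.001]],
    [0.45, [0.002, -0.003, 0.16], [0, 0, 0.001]],
    [0.45, [0.002, -0.003, 0.22], [0, 0, 0.001]],
    [0.45, [0.002, -0.003, 0.27], [0, 0, 0.001]],
    [0.45, [0.002, -0.003, 0.312], [0, 0, 0.001]],
    [0.45, [0.002, -0.003, 0.312], [0, 0, 0.001]],
    [-1, [0.002, -0.003, 0.312], [0, 0, 0.001]],
    [-1, [0.002, -0.003, 0.312], [0, 0, 0.001]],
    [-1, [0.002, -0.003, 0.312], [0, 0, 0.001]],
    [-1, [0.002, -0.003, 0.312], [0, 0, 0.001]],
  ],
  newtons=35,
)

```text
time: 3.75
tool_pos: [473.0, 235.1, 46.4]
tcp_rot: [179.8, -0.0, 86.9]
wrist_force: [-0.1, -1.8, 5.5]
finger_gap: 0.435
gripper_force: 36.7
```

Emit:
servo_tool(
  plan=[
    [-1, [0, 0, 0], [0, 0, 0]],
    [-1, [0, 0, 0], [0, 0, 0]],
    [-1, [0, 0, 0], [0, 0, 0]],
    [-1, [0, 0, 0], [0, 0, 0]],
  ],
)

```text
time: 4.15
tool_pos: [473.0, 235.2, 46.3]
tcp_rot: [179.8, -0.0, 87.0]
wrist_force: [-0.8, -2.9, 6.9]
finger_gap: 0.439
gripper_force: 36.8
```

Emit:
servo_tool(
  plan=[
    [-1, [0, 0, -0.05], [0, 0, 0]],
    [-1, [0, 0, -0.13], [0, 0, 0]],
    [-1, [0, 0, -0.22], [0, 0, 0]],
    [-1, [0, 0, -0.31], [0, 0, 0]],
    [-1, [0, 0, -0.4], [0, 0, 0]],
    [-1, [0, 0, -0.4], [0, 0, 0]],
  ],
)

```text
time: 4.75
tool_pos: [474.9, 236.4, 252.6]
tcp_rot: [179.2, -0.3, 87.0]
wrist_force: [0.8, 0.3, -0.2]
finger_gap: 0.439
gripper_force: 36.1
```

```bash
python3 - <<'E'
from h import *
print(manip.sense()["tool_pos"],manip.sense()["wrist_force"],manip.sense()["finger_gap"]);go(658.4,-27,245,127.1)
E
```

```text
[474.88637916 236.37286642 252.63528215] [ 0.8123776   0.32464462 -0.19715946] 0.4393391345858028
shift [-0.5066  0.3943  0.0183] turn [ 0.0025  0.     -0.1115]
```

Emit:
servo_tool(
  plan=[
    [-1, [-0.07, 0.055, 0], [0, 0, -0.015]],
    [-1, [-0.14, 0.11, 0], [0, 0, -0.03]],
    [-1, [-0.21, 0.165, 0], [0, 0, -0.045]],
    [-1, [-0.28, 0.22, 0], [0, 0, -0.06]],
    [-1, [-0.35, 0.275, 0], [0, 0, -0.075]],
    [-1, [-0.42, 0.33, 0.01], [0, 0, -0.09]],
    [-1, [-0.47, 0.37, 0.01], [0, 0, -0.105]],
    [-1, [-0.507, 0.394, 0.015], [0, 0, -0.1115]],
    [-1, [-0.507, 0.394, 0.015], [0, 0, -0.1115]],
    [-1, [-0.507, 0.394, 0.015], [0, 0, -0.1115]],
  ],
)

```text
time: 5.75
tool_pos: [653.8, -28.5, 234.8]
tcp_rot: [-179.9, -0.2, 127.0]
wrist_force: [-0.5, 1.1, -2.3]
finger_gap: 0.437
gripper_force: 36.0
```

```bash
python3 - <<'E'
from h import *
s=manip.sense();print(s["tool_pos"],s["tcp_rot"],s["wrist_force"],s["finger_gap"])
c=vision.get_calibration("wrist")
w=vision.capture("wrist");a=vision.capture("side")
cv2.imwrite("pics/w2.png",w[:,:,::-1]);cv2.imwrite("pics/s2.png",a[:,:,::-1])
a=cv2.resize(a[110:260,180:350],(560,494),interpolation=cv2.INTER_CUBIC)
w=cv2.resize(w,(400,300));o=np.zeros((594,800,3),'uint8');
o[:300,:400]=w;o[:353,400:]=cv2.resize(a,(400,353))
t=vision.capture("top")[145:265,225:355];t=cv2.resize(t,(400,369))[:294];cv2.imwrite("pics/t2.png",t[:,:,::-1])
o[300:594,:400]=t
cv2.imwrite("pics/m2.png",cv2.convertScaleAbs(o[:,:,::-1],alpha=1.3,beta=10))
u=np.radians(37.1);o=np.array([598.5,-72.2]);rr=np.array([[np.cos(u),-np.sin(u)],[np.sin(u),np.cos(u)]])
for x,y,z in[(75,72,128),(75,-72,128),(67,72,120),(83,72,120),(67,-72,120),(83,-72,120),(75,0,128)]:
  print((x,y,z),proj(c,[*(o+rr@[x,y]),z]).round(1))
E
```

```text
[653.8369106  -28.49967091 234.79026168] [-1.79892710e+02 -1.76114200e-01  1.26990139e+02] [-0.51676392  1.12932431 -2.26272484] 0.4374461419461405
(75, 72, 128) [290.3 113.5]
(75, -72, 128) [289.3 287. ]
(67, 72, 120) [279.6 113.7]
(83, 72, 120) [300.6 113.6]
(67, -72, 120) [280.1 282.2]
(83, -72, 120) [298.1 282.2]
(75, 0, 128) [289.8 207.1]
```

View pics/m2.png

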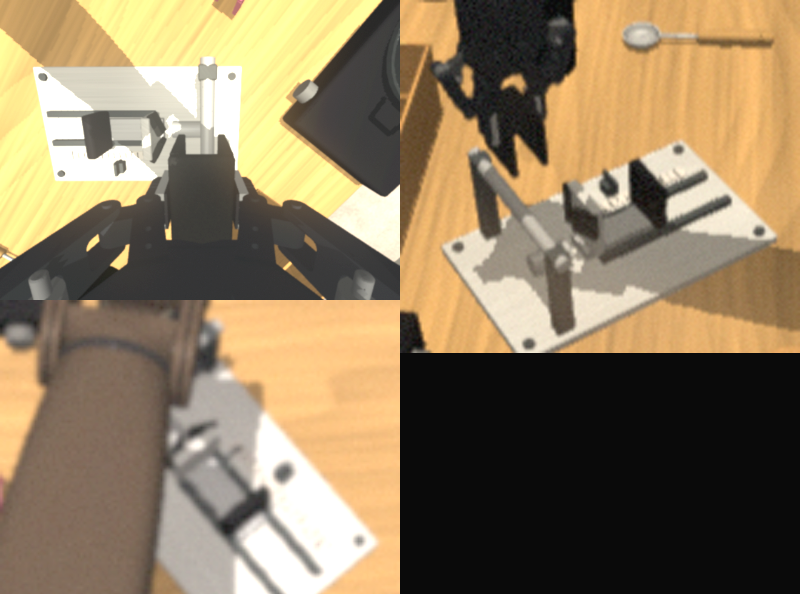

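The pad hangs upright in the gripper, and the bar shows at wrist columns of about 280–301 (montage 200–215). That matches the prediction. I'll check it with intensity profiles.

```bash
python3 - <<'E'
from h import *
s=manip.sense();print(s["tool_pos"],s["time"])
w=cv2.imread("pics/w2.png",0)
for r in(140,160,180):print(r,w[r,270:312].tolist())
for cc in (285,295):print("col",cc,w[70:125:2,cc].tolist())
# where bar-axis line & TCP & pad outline would be
c=vision.get_calibration("wrist")
u=np.radians(127);X=np.array([np.cos(u),np.sin(u),0])
p=s["tool_pos"]
for d in(-30,30):print("pad end",d,proj(c,p+X*d+[0,0,12]).round(1),proj(c,p+X*d+[0,0,12]+19*np.array([np.sin(u),-np.cos(u),0])).round(1))
print("tool col",w[205:345:4,283].tolist())
E
```

```text
[653.98737829 -27.39933115 236.30829323] 5.9
140 [239, 239, 239, 238, 225, 192, 174, 172, 172, 165, 146, 146, 162, 173, 182, 192, 204, 215, 224, 230, 232, 228, 222, 217, 212, 207, 198, 186, 175, 166, 186, 227, 238, 239, 238, 239, 239, 239, 239, 238, 239, 239]
160 [202, 226, 236, 237, 235, 212, 173, 168, 168, 166, 148, 145, 161, 172, 182, 192, 203, 216, 224, 229, 229, 226, 219, 214, 209, 204, 195, 183, 171, 162, 203, 232, 238, 238, 238, 238, 239, 238, 239, 239, 239, 239]
180 [154, 153, 153, 152, 153, 152, 151, 151, 151, 146, 129, 120, 125, 128, 131, 135, 141, 148, 154, 159, 167, 179, 197, 201, 173, 141, 132, 127, 123, 137, 210, 234, 236, 235, 235, 235, 235, 236, 235, 236, 236, 236]
col 285 [186, 185, 186, 187, 185, 186, 188, 188, 188, 187, 135, 128, 129, 128, 128, 129, 129, 128, 127, 126, 119, 168, 190, 191, 191, 190, 190, 191]
col 295 [182, 183, 188, 191, 191, 208, 212, 212, 212, 211, 152, 124, 126, 126, 127, 127, 127, 127, 128, 128, 121, 188, 209, 209, 209, 209, 208, 208]
pad end -30 [285.1 344.6] [327.8 344.7]
pad end 30 [286.  216.6] [334.5 216.8]
tool col [124, 123, 123, 53, 52, 52, 50, 50, 48, 47, 45, 45, 44, 42, 42, 42, 41, 40, 40, 39, 40, 40, 39, 38, 39, 39, 39, 39, 39, 37, 38, 38, 38, 38, 34]
```

```bash
python3 -c "
from h import *
go(658.5,-27.1,200,127.1)"
```

```text
shift [-0.005   0.0076  0.0726] turn [-0.0001 -0.0002  0.0001]
```

Emit:
servo_tool(
  plan=[
    [-1, [-0.005, 0.0076, 0.02], [0, 0, 0]],
    [-1, [-0.005, 0.0076, 0.04], [0, 0, 0]],
    [-1, [-0.005, 0.0076, 0.06], [0, 0, 0]],
    [-1, [-0.005, 0.0076, 0.06], [0, 0, 0]],
    [-1, [-0.005, 0.0076, 0.06], [0, 0, 0]],
    [-1, [-0.005, 0.0076, 0.06], [0, 0, 0]],
  ],
)

```text
time: 6.5
tool_pos: [659.4, -28.4, 207.2]
tcp_rot: [180.0, 0.0, 127.1]
wrist_force: [0.1, -0.2, -1.0]
finger_gap: 0.437
gripper_force: 36.0
```

```bash
python3 -c "
from h import *
print(manip.sense()['tool_pos'])
go(658.5,-27.1,126,127.1)"
```

```text
[659.4405631  -28.39533328 207.21661424]
shift [ 0.0033 -0.      0.1624] turn [ 0.0001  0.0001 -0.0001]
```

Emit:
servo_tool(
  plan=[
    [-1, [0.003, 0, 0.025], [0, 0, 0]],
    [-1, [0.003, 0, 0.05], [0, 0, 0]],
    [-1, [0.003, 0, 0.075], [0, 0, 0]],
    [-1, [0.003, 0, 0.1], [0, 0, 0]],
    [-1, [0.003, 0, 0.12], [0, 0, 0]],
    [-1, [0.003, 0, 0.14], [0, 0, 0]],
    [-1, [0.003, 0, 0.15], [0, 0, 0]],
    [-1, [0.003, 0, 0.157], [0, 0, 0]],
    [-1, [0.003, 0, 0.162], [0, 0, 0]],
    [-1, [0.003, 0, 0.162], [0, 0, 0]],
  ],
)

```text
time: 7.5
tool_pos: [658.4, -27.1, 125.9]
tcp_rot: [180.0, 0.0, 127.1]
wrist_force: [0.4, 0.2, -2.7]
finger_gap: 0.436
gripper_force: 36.0
```

Emit:
servo_tool(
  plan=[
    [-1, [0, 0, 0.003], [0, 0, 0]],
    [-1, [0, 0, 0.004], [0, 0, 0]],
    [-1, [0, 0, 0.004], [0, 0, 0]],
  ],
)

```text
time: 7.8
tool_pos: [658.6, -27.2, 124.4]
tcp_rot: [180.0, 0.0, 127.1]
wrist_force: [-0.5, 1.2, -2.1]
finger_gap: 0.438
gripper_force: 36.2
```

Emit:
servo_tool(
  plan=[
    [0, [0, 0, 0], [0, 0, 0]],
    [0.25, [0, 0, 0], [0, 0, 0]],
    [0.3, [0, 0, 0], [0, 0, 0]],
    [0.3, [0, 0, 0], [0, 0, 0]],
    [0.3, [0, 0, -0.02], [0, 0, 0]],
    [0.3, [0, 0, -0.06], [0, 0, 0]],
    [0.3, [0, 0, -0.12], [0, 0, 0]],
    [0.3, [0, 0, -0.18], [0, 0, 0]],
    [0.3, [0, 0, -0.24], [0, 0, 0]],
    [0.3, [0, 0, -0.24], [0, 0, 0]],
  ],
)

```text
time: 8.8
tool_pos: [661.1, -27.6, 251.4]
tcp_rot: [179.5, 0.5, 127.1]
wrist_force: [0.2, 1.1, 0.5]
finger_gap: 0.646
gripper_force: 0.0
```

```bash
python3 - <<'E'
from h import *
c=vision.get_calibration("wrist")
w=vision.capture("wrist");a=vision.capture("side")
cv2.imwrite("pics/w3.png",w[:,:,::-1]);cv2.imwrite("pics/s3.png",a[:,:,::-1])
o=np.zeros((500,800,3),'uint8');o[:300,:400]=cv2.resize(w,(400,300));o[:353,400:]=cv2.resize(a[110:260,180:350],(400,353),interpolation=cv2.INTER_CUBIC)
cv2.imwrite("pics/m3.png",cv2.convertScaleAbs(o[:,:,::-1],alpha=1.5,beta=10))
u=np.radians(37.1);o=np.array([598.5,-72.2]);rr=np.array([[np.cos(u),-np.sin(u)],[np.sin(u),np.cos(u)]])
S=vision.get_calibration("side")
for x,y,z in[(56,30,136),(94,30,136),(94,-30,136),(56,-30,136)]:
  p=[*(o+rr@[x,y]),z];print(proj(c,p).round(1),proj(S,p).round(1))
print(manip.sense()["tool_pos"])
# grip pregrasp
g=o+rr@[-80,0];print(g);go(*g,180,127.1)
E
```

```text
[256.6 162. ] [242.6 196.7]
[304.3 162. ] [228.1 203.1]
[302.8 232.2] [216.  187.7]
[258.2 232.3] [230.3 181.7]
[658.77697926 -27.20933438 245.51093281]
[ 534.69328569 -120.45663902]
shift [ 0.0011 -0.3107  0.1304] turn [ 0.0003  0.0003 -0.0001]
```

View pics/m3.png

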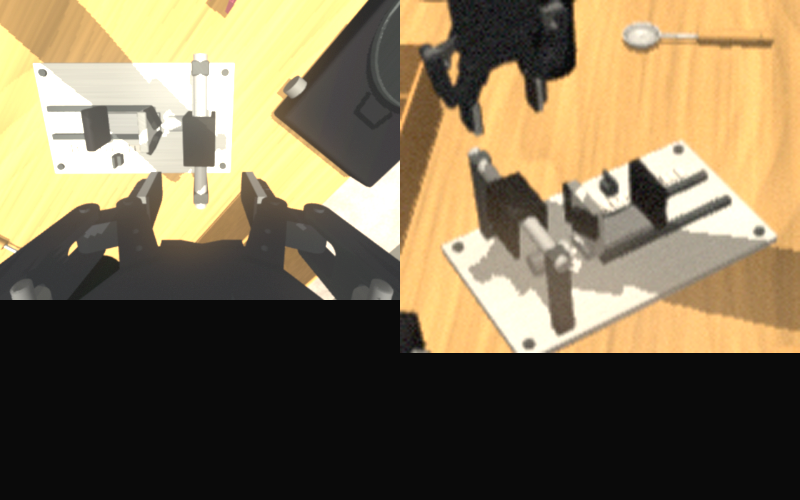

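The pad hangs on the bar, centred as predicted: wrist px about 256–301 × 157–232. Next I'll enlarge the clip and pointer from the same view.

```bash
python3 - <<'E'
from h import *
w=cv2.imread("pics/w3.png")[135:245,100:240]
cv2.imwrite("pics/c3.png",cv2.resize(w,None,fx=5.5,fy=5.4,interpolation=cv2.INTER_CUBIC))
E
```

```text
(no output)
```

View pics/c3.png

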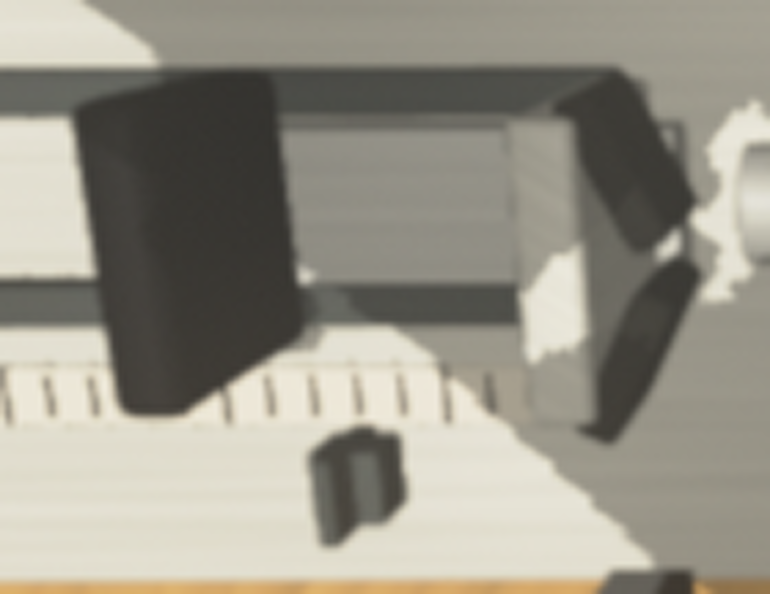

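The enlarged crop shows the grip (75–300, 70–415), the scale, and the clip at (310–405, 430–545). The clip's upright blade leans left in the view. I'll fit its x by projecting the clip model.

```bash
python3 - <<'E'
from h import *
# wrist pose unchanged up to capture settling: recompute from current calibration
c=vision.get_calibration("wrist");T=vision.get_calibration("top")
u=np.radians(37.1);o=np.array([598.5,-72.2]);rr=np.array([[np.cos(u),-np.sin(u)],[np.sin(u),np.cos(u)]])
def pc(x,y,z):
    p=proj(c,[*(o+rr@[x,y]),z]);return ((p-[100,135])*[5.5,5.4]).round()
def pt(x,y,z):
    p=proj(T,[*(o+rr@[x,y]),z]);return ((p-[165,145])*4.2).round()
print("grip top corners",[pc(x,y,86).tolist() for x,y in[(-87,30),(-73,30),(-73,-30),(-87,-30)]])
print("bed edge y-95",pc(-70,-95,12), "origin",pc(0,0,29))
for cx in(-70,-74):
  for cy in(-62,-66):
    print(cx,cy,"top",[pc(cx+a,cy+b,40).tolist() for a,b in[(-2,9),(2,9),(2,-9),(-2,-9)]],"base",[pc(cx+a,cy+b,14).tolist() for a,b in[(-8,9),(8,9),(8,-9),(-8,-9)]],"top cam",pt(cx,cy,40))
E
```

```text
grip top corners [[58.0, 123.0], [140.0, 123.0], [187.0, 450.0], [109.0, 450.0]]
bed edge y-95 [385. 607.] origin [646. 229.]
-70 -62 top [[309.0, 481.0], [328.0, 481.0], [337.0, 559.0], [318.0, 559.0]] base [[328.0, 442.0], [399.0, 442.0], [407.0, 516.0], [337.0, 516.0]] top cam [640. 232.]
-70 -66 top [[311.0, 499.0], [330.0, 499.0], [339.0, 576.0], [320.0, 576.0]] base [[330.0, 459.0], [401.0, 459.0], [408.0, 532.0], [339.0, 532.0]] top cam [644. 229.]
-74 -62 top [[290.0, 481.0], [309.0, 481.0], [318.0, 559.0], [299.0, 559.0]] base [[310.0, 442.0], [381.0, 442.0], [389.0, 516.0], [319.0, 516.0]] top cam [643. 236.]
-74 -66 top [[292.0, 499.0], [311.0, 499.0], [320.0, 576.0], [301.0, 576.0]] base [[312.0, 459.0], [383.0, 459.0], [391.0, 532.0], [321.0, 532.0]] top cam [647. 233.]
```

```bash
python3 - <<'E'
from h import *
c=vision.get_calibration("wrist");im=vision.capture("wrist");print(manip.sense()["tool_pos"])
np.save("c4.npy",np.array([c["eye"],c["attitude"]]))
a=cv2.resize(im[135:245,100:240],None,fx=5.5,fy=5.4,interpolation=cv2.INTER_CUBIC)[:,:,::-1].copy()
a=cv2.convertScaleAbs(a,alpha=1.4)
u=np.radians(37.1);o=np.array([598.5,-72.2]);rr=np.array([[np.cos(u),-np.sin(u)],[np.sin(u),np.cos(u)]])
def pc(x,y,z):
    p=proj(c,[*(o+rr@[x,y]),z]);return ((p-[100,135]+.5)*[5.5,5.4]).round().astype(int)
for z,P,col in[(86,[(-87,30),(-73,30),(-73,-30),(-87,-30)],(0,255,0)),(40,[(-72,-53),(-68,-53),(-68,-71),(-72,-71)],(0,0,255)),(14,[(-78,-53),(-62,-53),(-62,-71),(-78,-71)],(255,0,0)),(12,[(-190,-95),(130,-95),(130,95),(-190,95)],(0,255,255))]:
    cv2.polylines(a,[np.array([pc(x,y,z) for x,y in P])],True,col,1)
cv2.imwrite("pics/c4.png",a)
E
```

```text
[657.98495246 -27.07221286 243.59498842]
```

View pics/c4.png

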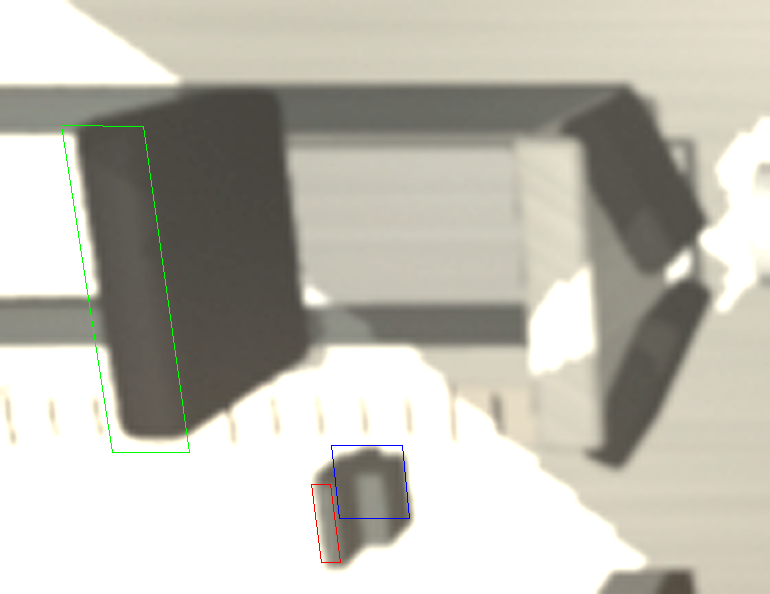

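Overlay check: the blade's top is about 1 mm to +x of the model at −70, so the clip x is about −69.3 and the travel about 49.5 mm. Next is the grip.

```bash
python3 - <<'E'
from h import *
u=np.radians(37.1);g=np.array([598.5,-72.2])-78.5*np.array([np.cos(u),np.sin(u)]);print(g)
go(*g,170,127.1)
E
```

```text
[ 535.88966159 -119.55182704]
shift [-0.0005 -0.3063  0.1473] turn [-0.0001 -0.0001 -0.0001]
```

Emit:
servo_tool(
  plan=[
    [0.5, [0, -0.06, 0], [0, 0, 0]],
    [1, [0, -0.13, 0], [0, 0, 0]],
    [1, [0, -0.2, 0.03], [0, 0, 0]],
    [1, [0, -0.26, 0.07], [0, 0, 0]],
    [1, [0, -0.306, 0.12], [0, 0, 0]],
    [1, [0, -0.306, 0.147], [0, 0, 0]],
    [1, [0, -0.306, 0.147], [0, 0, 0]],
    [1, [0, -0.306, 0.147], [0, 0, 0]],
    [1, [0, -0.306, 0.147], [0, 0, 0]],
  ],
)

```text
time: 9.85
tool_pos: [537.7, -119.1, 171.5]
tcp_rot: [179.9, 0.1, 127.1]
wrist_force: [-0.7, 0.2, -0.4]
finger_gap: 0.998
gripper_force: 0.0
```

```bash
python3 -c "
from h import *
print(manip.sense()['tool_pos'])
go(535.9,-119.6,62,127.1)"
```

```text
[ 537.67375497 -119.10517467  171.52820943]
shift [ 0.0018 -0.0037  0.219 ] turn [0.0002 0.0003 0.0001]
```

Emit:
servo_tool(
  plan=[
    [1, [0.001, -0.003, 0.05], [0, 0, 0]],
    [1, [0.001, -0.003, 0.1], [0, 0, 0]],
    [1, [0.001, -0.003, 0.15], [0, 0, 0]],
    [1, [0.001, -0.003, 0.19], [0, 0, 0]],
    [1, [0.001, -0.003, 0.217], [0, 0, 0]],
    [1, [0.001, -0.003, 0.217], [0, 0, 0]],
    [1, [0.001, -0.003, 0.217], [0, 0, 0]],
    [1, [0.001, -0.003, 0.217], [0, 0, 0]],
  ],
  newtons=60,
)

```text
time: 10.65
tool_pos: [536.0, -120.2, 63.4]
tcp_rot: [179.9, 0.2, 127.1]
wrist_force: [0.5, 0.7, 0.2]
finger_gap: 0.996
gripper_force: 0.0
```

Emit:
servo_tool(
  plan=[
    [-1, [0, 0, 0], [0, 0, 0]],
    [-1, [0, 0, 0], [0, 0, 0]],
    [-1, [0, 0, 0], [0, 0, 0]],
    [-1, [0, 0, 0], [0, 0, 0]],
    [-1, [0, 0, 0], [0, 0, 0]],
    [-1, [0, 0, 0], [0, 0, 0]],
    [-1, [0, 0, 0], [0, 0, 0]],
    [-1, [0, 0, 0], [0, 0, 0]],
  ],
)

```text
time: 11.45
tool_pos: [535.4, -119.4, 62.1]
tcp_rot: [179.9, 0.0, 127.1]
wrist_force: [4.2, 3.3, -0.6]
finger_gap: 0.154
gripper_force: 59.1
```

```bash
python3 - <<'E'
from h import *
p=manip.sense()["tool_pos"];u=np.radians(37.1);X=np.array([np.cos(u),np.sin(u)]);print(p,"clamp x",(p[:2]-[598.5,-72.2])@X,manip.sense()["tcp_rot"])
E
```

```text
[ 535.4008744  -119.36676852   62.06660517] clamp x -78.77822003140226 [1.79904435e+02 2.89873764e-02 1.27065534e+02]
```

Emit:
servo_tool(
  plan=[
    [-1, [0, -0.015, 0], [0, 0, 0]],
    [-1, [0, -0.03, 0], [0, 0, 0]],
    [-1, [0, -0.045, 0], [0, 0, 0]],
    [-1, [0, -0.06, 0], [0, 0, 0]],
    [-1, [0, -0.075, 0], [0, 0, 0]],
    [-1, [0, -0.09, 0], [0, 0, 0]],
    [-1, [0, -0.1, 0], [0, 0, 0]],
    [-1, [0, -0.1, 0], [0, 0, 0]],
    [-1, [0, -0.1, 0], [0, 0, 0]],
    [-1, [0, -0.1, 0], [0, 0, 0]],
  ],
)

```text
time: 12.45
tool_pos: [496.2, -149.1, 62.1]
tcp_rot: [179.8, 0.1, 127.0]
wrist_force: [7.8, 6.2, -1.6]
finger_gap: 0.155
gripper_force: 59.3
```

Emit:
servo_tool(
  plan=[
    [-1, [0, 0, 0], [0, 0, 0]],
    [-1, [0, 0, 0], [0, 0, 0]],
    [-1, [0, 0, 0], [0, 0, 0]],
    [-1, [0, 0, 0], [0, 0, 0]],
  ],
)

```text
time: 12.85
tool_pos: [496.3, -149.1, 62.1]
tcp_rot: [179.8, 0.1, 127.0]
wrist_force: [7.5, 5.8, -1.9]
finger_gap: 0.159
gripper_force: 59.4
```

```bash
python3 - <<'E'
from h import *
p=manip.sense()["tool_pos"];u=np.radians(37.1);X=np.array([np.cos(u),np.sin(u)]);print(p,"clamp x",(p[:2]-[598.5,-72.2])@X)
o=np.zeros((580,800,3),'uint8')
S=vision.capture("side");T=vision.capture("top");W=vision.capture("wrist")
o[:290,:400]=cv2.resize(W,(400,290));o[:353,400:]=cv2.resize(S[110:260,180:350],(400,353),interpolation=cv2.INTER_CUBIC)
o[290:580,:400]=cv2.resize(S[175:225,250:319],(400,290),interpolation=cv2.INTER_CUBIC)
o[353:580,400:]=cv2.resize(T[165:233,265:385],(400,227),interpolation=cv2.INTER_CUBIC)
cv2.imwrite("pics/m5.png",cv2.convertScaleAbs(o[:,:,::-1],alpha=1.4,beta=10))
E
```

```text
[ 496.28061825 -149.05831139   62.06857111] clamp x -127.8900834558786
```

View pics/m5.png

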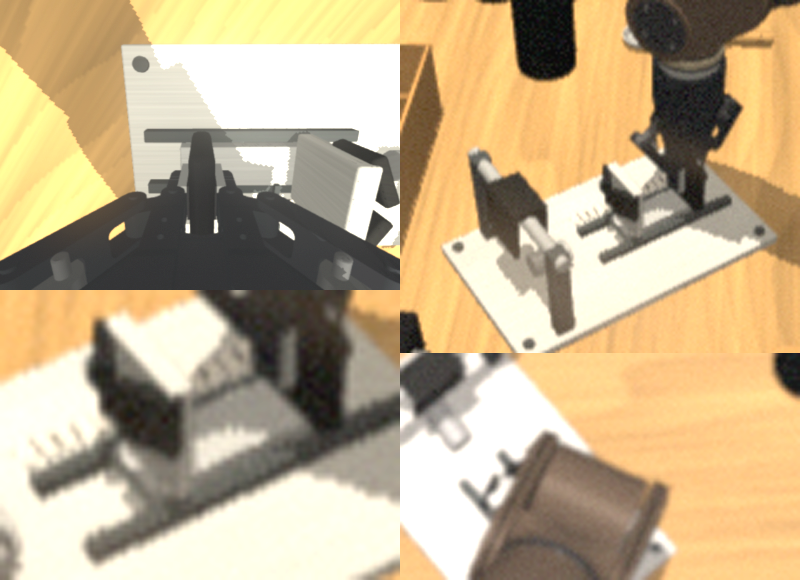

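Everything is in place: the pad still hangs on the bar and the gripper holds the grip. In the top crop the pointer stub shows at about (490,490) and the clip at about (508,463). I'll compare them with projections.

```bash
python3 - <<'E'
from h import *
T=vision.get_calibration("top");u=np.radians(37.1);o=np.array([598.5,-72.2]);rr=np.array([[np.cos(u),-np.sin(u)],[np.sin(u),np.cos(u)]])
def f(x,y,z):
    p=proj(T,[*(o+rr@[x,y]),z]);return ((p-[265,165]+.5)*[400/120,227/68]+[400,353]).round()
for n,a in dict(pointer=(-69,-45,30),ptrroot=(-69,-25,30),ptr_m5=(-64,-45,30),cliptop_y9=(-69.3,-53,40),cliptop=(-69.3,-62,40),clipbase=(-69.3,-62,14),rail0=(-30,-25,20)).items():print(n,f(*a))
im=vision.capture("top");cv2.imwrite("pics/t6.png",im[:,:,::-1])
# grey map around it, rectified to clamp axes at z=30: cols x -110..-40 (2mm), rows y -80..-30 (3mm)
g=im.mean(2).astype(np.float32)
xs=np.arange(-90,-44,2)
print("x",xs.tolist())
for z,ys in((30,(-33,-36,-39,-42,-45)),(40,(-54,-58,-62,-66,-70))):
  for y in ys:
    P=np.array([proj(T,[*(o+rr@[x,y]),z]) for x in xs],np.float32)
    print(z,y,cv2.remap(g,P[None,:,0].copy(),P[None,:,1].copy(),cv2.INTER_LINEAR)[0].astype(int).tolist())
E
```

```text
pointer [561. 485.]
ptrroot [546. 498.]
ptr_m5 [558. 481.]
cliptop_y9 [569. 478.]
cliptop [576. 472.]
clipbase [574. 478.]
rail0 [519. 470.]
x [-90, -88, -86, -84, -82, -80, -78, -76, -74, -72, -70, -68, -66, -64, -62, -60, -58, -56, -54, -52, -50, -48, -46]
30 -33 [77, 77, 77, 78, 79, 81, 81, 82, 84, 86, 87, 88, 90, 92, 92, 92, 89, 82, 74, 63, 54, 55, 58]
30 -36 [79, 79, 79, 81, 83, 85, 85, 85, 87, 89, 91, 91, 93, 94, 94, 94, 92, 87, 78, 68, 58, 56, 57]
30 -39 [82, 82, 82, 85, 86, 88, 89, 89, 91, 92, 93, 93, 93, 94, 94, 94, 92, 90, 82, 75, 66, 57, 54]
30 -42 [86, 86, 88, 91, 92, 92, 94, 94, 94, 94, 94, 94, 94, 93, 93, 91, 89, 87, 82, 75, 68, 61, 58]
30 -45 [88, 90, 92, 94, 95, 93, 93, 93, 93, 92, 91, 91, 91, 91, 89, 88, 86, 84, 83, 77, 72, 66, 59]
40 -54 [89, 90, 89, 87, 87, 86, 83, 82, 80, 80, 79, 79, 80, 78, 75, 76, 76, 77, 77, 77, 74, 70, 65]
40 -58 [85, 85, 84, 83, 82, 81, 79, 80, 79, 78, 76, 75, 76, 76, 77, 76, 74, 74, 73, 72, 71, 68, 67]
40 -62 [82, 79, 77, 78, 78, 77, 77, 76, 75, 75, 74, 73, 74, 75, 74, 72, 72, 72, 70, 68, 69, 70, 68]
40 -66 [77, 76, 77, 78, 78, 77, 76, 74, 73, 74, 75, 76, 73, 73, 72, 69, 69, 69, 67, 66, 65, 65, 66]
40 -70 [75, 75, 75, 74, 75, 74, 74, 73, 72, 71, 72, 72, 70, 68, 67, 67, 67, 68, 68, 70, 70, 77, 81]
```

The arm now hides the pointer and clip from the top camera. I'll measure their original spacing in the first top picture instead.

```bash
python3 - <<'E'
from h import *
T=vision.get_calibration("top");u=np.radians(37.1);o=np.array([598.5,-72.2]);rr=np.array([[np.cos(u),-np.sin(u)],[np.sin(u),np.cos(u)]])
g=cv2.imread("pics/top0.png",0).astype(np.float32)
def prof(z,y,xs):
    P=np.array([proj(T,[*(o+rr@[x,y]),z]) for x in xs],np.float32)
    return cv2.remap(g,P[None,:,0].copy(),P[None,:,1].copy(),cv2.INTER_CUBIC)[0]
for nm,z,ys,xs in(("ptr",30,(-38,-40,-42,-44),np.arange(-32,-8,1.)),("clip top",40,(-56,-60,-64,-68),np.arange(-86,-54,1.)),("clip base",14,(-56,-60,-64,-68),np.arange(-86,-54,1.)),("grip",86,(-20,-10,0,10,20),np.arange(-100,-60,1.)),("bed edges@12",12,(-85,),np.arange(-200,-180,1.)),("bed",12,(-80,),np.arange(120,140,1.))):
  for y in ys:
    p=prof(z,y,xs);wt=np.clip(np.median(p)-15-p,0,None) if nm!="grip" else np.clip(90-p,0,None)
    print(nm,y,"centroid",round(float((wt*xs).sum()/max(wt.sum(),1e-6)),1),p[::2].astype(int).tolist())
E
```

```text
ptr -38 centroid -19.2 [181, 182, 181, 174, 155, 126, 106, 109, 133, 159, 177, 189]
ptr -40 centroid -19.3 [184, 181, 180, 174, 153, 130, 110, 113, 135, 161, 181, 188]
ptr -42 centroid -19.3 [187, 183, 181, 177, 164, 139, 124, 128, 146, 172, 186, 194]
ptr -44 centroid -19.2 [189, 185, 185, 186, 176, 160, 146, 147, 165, 181, 194, 196]
clip top -56 centroid -70.2 [193, 189, 179, 150, 117, 87, 72, 68, 66, 66, 73, 95, 121, 154, 179, 191]
clip top -60 centroid -69.8 [193, 190, 184, 159, 127, 97, 74, 69, 65, 65, 77, 92, 116, 147, 175, 189]
clip top -64 centroid -69.8 [195, 193, 184, 164, 134, 104, 80, 73, 68, 68, 83, 99, 121, 152, 175, 191]
clip top -68 centroid -68.9 [192, 192, 188, 173, 158, 139, 121, 108, 94, 94, 101, 120, 141, 167, 181, 191]
clip base -56 centroid -67.3 [193, 192, 188, 184, 173, 150, 129, 111, 100, 89, 92, 98, 116, 139, 163, 183]
clip base -60 centroid -66.9 [196, 195, 192, 184, 169, 137, 106, 78, 70, 69, 63, 66, 81, 101, 134, 162]
clip base -64 centroid -66.4 [194, 192, 192, 190, 174, 148, 114, 87, 73, 68, 66, 68, 80, 93, 123, 153]
clip base -68 centroid -66.4 [194, 196, 194, 192, 176, 155, 121, 90, 75, 66, 63, 69, 81, 100, 124, 155]
grip -20 centroid -80.3 [186, 172, 160, 145, 131, 116, 89, 65, 48, 40, 35, 31, 47, 81, 124, 157, 185, 192, 193, 192]
grip -10 centroid -82.1 [86, 84, 76, 64, 49, 33, 20, 20, 26, 30, 34, 35, 33, 35, 52, 65, 77, 84, 84, 85]
grip 0 centroid -82.6 [154, 156, 151, 134, 97, 69, 39, 25, 23, 35, 40, 43, 53, 77, 118, 147, 169, 174, 177, 179]
grip 10 centroid -82.2 [162, 167, 158, 138, 105, 69, 42, 26, 27, 35, 37, 38, 48, 66, 105, 141, 167, 180, 184, 182]
grip 20 centroid -82.6 [155, 156, 147, 127, 91, 67, 38, 28, 32, 32, 37, 43, 53, 77, 120, 148, 173, 178, 179, 182]
bed edges@12 -85 centroid 0.0 [142, 142, 143, 143, 141, 140, 149, 168, 183, 192]
bed -80 centroid 121.0 [101, 120, 144, 165, 174, 173, 166, 159, 154, 151]
```

The pointer reads −19.3 and the clip about −68.5 to −69.8, so the needed travel is 49–50.5 mm. The current travel is 49.1 mm, so I'm handing in.

```bash
python3 -c "
from h import *
print(job.close_job())"
```

```text
the job is handed in; nothing more can be done
None
```

The job is handed in: the pad hangs over the middle of the rest bar, and the gripper holds the grip pulled out 49.1 mm. I estimated the mark at 49–50.5 mm of travel from earlier pictures, because the arm and jaw hid the pointer and clip from the cameras at the end; no verdict was returned.

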